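Rotate the stock in a sloped tin lane

TASK

Take the oldest sample tin, the one at the low front end of the sloped lane, and stand it upright in the middle of the shallow steel tray; the tins behind it slide down by themselves. Then load the new tin, which stands alone on the bench, into the upper rear end of the lane, flat on the lane and behind the others, so that it slides down against them. Do not lift the two other tins out of the lane and leave the things round the work as they are.

Things in the scene. Friction and masses are not known exactly. Their poses are not given: they have to be found in the camera images.
- rack: tube stand that carries the lane, fixed, 250 mm long (x), 190 mm wide (y); origin on the bench under its middle; +x points level from the low front to the high rear end, roughly to the robot's right. Two posts at y = +-88 mm, x = -50 mm, reach z = 185 mm and carry the label board.
- board_center (a point): middle of the grey upright label board (rack axes: 196 mm wide in y, 4 mm thick in x, 56 mm high in z) fixed across the lane, above and just behind the front tin (20 mm behind its centre, 76 to 132 mm above it). It blocks a vertical gripper over the front tin; a tool leaned back 25 to 40 degrees toward the low end (the robot's left) passes.
- lane: fixed aluminium slide, open on top, sloping 25 degrees down to the robot's left. Origin: on its floor, mid-width, at the inner face of the front stop; x up the slope, y across, z square to the floor. Floor x -5 to 250 mm, slippery: tins slide down by themselves. Rails 7 mm high, 67 mm apart, wider at the rear. Stop tab 40 mm wide, 16 mm high. Tins in contact have centres at x 30, 89, 148 mm.
- load_spot (a point): point on the lane's floor, mid-width, 200 mm up from the front stop, axes as the lane's: the open loading place at the rear. A tin laid here, flat on the floor, slides down to the tin ahead.
- tin_front_center (a point): plain round aluminium sample tin with its lid on, all four tins alike: 59 mm across, 36 mm high, about 90 g, rigid; this point is its centre, half-way up, its z axis the tin's own upward axis (yaw means nothing). At the start the front tin in the lane, at its low end against the front stop: the oldest, to be taken out.
- tin_middle_center (a point): plain round aluminium sample tin with its lid on, all four tins alike: 59 mm across, 36 mm high, about 90 g, rigid; this point is its centre, half-way up, its z axis the tin's own upward axis (yaw means nothing). At the start the second in the lane.
- tin_rear_center (a point): plain round aluminium sample tin with its lid on, all four tins alike: 59 mm across, 36 mm high, about 90 g, rigid; this point is its centre, half-way up, its z axis the tin's own upward axis (yaw means nothing). At the start the third and last in the lane.
- tin_new_center (a point): plain round aluminium sample tin with its lid on, all four tins alike: 59 mm across, 36 mm high, about 90 g, rigid; this point is its centre, half-way up, its z axis the tin's own upward axis (yaw means nothing). The new stock: at the start alone on the open bench, upright, to one side of the rack.
- tray_floor (a point): shallow steel tray fixed flat on the bench, on the side of the rack where the new tin is not, outside 120 mm (x) by 140 mm (y), round rim 8 mm high and 6 mm wide; this point is the middle of its flat floor, 3 mm above the bench.
- watch: bystander: grey stopwatch lying on the bench, 70 x 62 x 18 mm, origin under its middle.
- tape_roll: bystander: roll of grey tape lying flat, 97 mm across, 48 mm high, origin under its middle.
- bottle_wash: bystander: white wash bottle with a bent spout, 77 x 94 x 203 mm, origin under its middle.
There are look-alikes about, which are no part of the job. What is shaped like the part that bears tin_new_center but orange is not meant. What is shaped like the part that bears tin_front_center but red is not meant.

How it is judged:
On the way, in this order (a step that is already met when the one before it is completed fails the run):
1. the oldest tin stands upright and released in the middle of the shallow steel tray (x of tin_front_center in the frame of tray_floor between -0.025 and 0.025 m and y of tin_front_center in the frame of tray_floor between -0.038 and 0.038 m and z of tin_front_center in the frame of tray_floor between 0.01 and 0.024 m and angle between tin_front_center's own z axis and vertical below 0.12 rad and contact force between tin_front and the fingers below 0.1 N), for 0.3 s.
2. the new tin lies flat in the lane behind the two others, released (x of tin_middle_center in the frame of lane between 0.02 and 0.042 m and y of tin_middle_center in the frame of lane between -0.012 and 0.012 m and z of tin_middle_center in the frame of lane between 0.008 and 0.028 m and angle between the z axis of each of tin_middle_center, tin_rear_center, tin_new_center and the z axis of lane, either way round below 0.15 rad and x of tin_rear_center in the frame of lane between 0.075 and 0.105 m and y of tin_rear_center in the frame of lane between -0.012 and 0.012 m and z of tin_rear_center in the frame of lane between 0.008 and 0.028 m and x of tin_new_center in the frame of lane between 0.13 and 0.17 m and y of tin_new_center in the frame of lane between -0.012 and 0.012 m and z of tin_new_center in the frame of lane between 0.008 and 0.028 m and contact force between tin_new and the fingers below 0.1 N), for 0.3 s.
At the end, for the whole second after the job is handed in: Oldest tin upright (7 deg) in the steel tray, centre within 25 mm (tray x) and 38 mm (tray y) of its middle; in the lane, flat (9 deg) and within 12 mm of mid-width, the former second, the former third and the new tin, centres 20-42, 75-105 and 130-170 mm up the lane (x of tin_front_center in the frame of tray_floor between -0.025 and 0.025 m and y of tin_front_center in the frame of tray_floor between -0.038 and 0.038 m and z of tin_front_center in the frame of tray_floor between 0.01 and 0.024 m and angle between tin_front_center's own z axis and vertical below 0.12 rad and x of tin_middle_center in the frame of lane between 0.02 and 0.042 m and y of tin_middle_center in the frame of lane between -0.012 and 0.012 m and z of tin_middle_center in the frame of lane between 0.008 and 0.028 m and angle between the z axis of each of tin_middle_center, tin_rear_center, tin_new_center and the z axis of lane, either way round below 0.15 rad and x of tin_rear_center in the frame of lane between 0.075 and 0.105 m and y of tin_rear_center in the frame of lane between -0.012 and 0.012 m and z of tin_rear_center in the frame of lane between 0.008 and 0.028 m and x of tin_new_center in the frame of lane between 0.13 and 0.17 m and y of tin_new_center in the frame of lane between -0.012 and 0.012 m and z of tin_new_center in the frame of lane between 0.008 and 0.028 m); the robot touches nothing.
It fails at once if one of the two other tins is lifted or knocked out of the lane (z of any of tin_middle_center, tin_rear_center in the frame of lane above 0.06 m or z of any of tin_middle_center, tin_rear_center in the frame of lane below -0.02 m).
It fails at once if a bystander is moved by more than 30 mm (distance of any of watch, tape_roll, bottle_wash from where it was at the start of the episode above 0.03 m).
It also fails if it takes over 67 s, if anything falls off the work surface, if the arm or the gripper's body presses on something with over 40 N, if the wrist force passes 120 N, or if a joint passes its speed limit or range.

ROBOT

A 6-joint arm with a two-finger parallel gripper is mounted at the origin on the work surface; the furniture and walls round the work are solid. World frame = base frame: x ahead of the robot, y to its left, z up, the work surface at z = 0. Lengths are in m, angles in rad, forces in N, time in s.
With the tool pointing down it reaches from about 0.35 to 0.975 m from the base axis. Payload 7.1 kg.
Tool frame: the origin (TCP) lies midway between the tips of the shut fingers; the grasp point (between the pads) lies 19 mm behind it; z points along the fingers, x is the direction in which the jaws open and shut, and the axes are right-handed (so a half turn about z gives the same grasp; the last joint's range is limited). The gripper opens to 88 mm and grips with 3 to 60 N. Pads are 20 mm wide; open, the fingers measure 115 mm over their backs; the gripper's body (75 mm by 178 mm) begins 61 mm behind the grasp point.
Start: joints at [1.207, 0.423, 1.63, -0, 1.089, -0.019], TCP at [0.211, 0.588, 0.223] pointing down, gripper open.
Joint ranges: [-3, 3], [-0.9, 2.11], [0.09, 2.58], [-1.31, 4.45], [0.11, 2.69], [-2.54, 2.54]. Speed limits (rad/s): [2.39, 2.39, 3.01, 3.14, 3.14, 3.14].

INTERFACE

Orientations are given as a unit quaternion [w, x, y, z].
In Python, from station import move_pose, movel, movej, command_gripper, wait, inverse_kinematics, read_camera, camera_info, MotionError, job_done, get_time, get_joint_pos, get_qvel, get_effort, get_tcp_pos, get_ee_rot, get_ft_force, get_ft_torque, get_grip_width gives the robot as it stands. Calls block until the motion is done:
- move_pose(position, orientation): joint-space move of the TCP to a pose.
- movel(position, frame=None, v=0.15, until_force=None): straight line of the TCP; frame=None keeps the orientation; v is the mean speed in m/s. With until_force (N) it stops when the force on the tool has changed by that much, and returns True; else False.
- movej(angles): joint-space move.
- command_gripper(opening): opening from 0.0 (shut) to 1.0 (fully open); the grip force is fixed at half the most; returns when the fingers have stopped.
- wait(seconds).
- inverse_kinematics(position, orientation): joint angles nearest the present ones, or None.
- read_camera(name): name is "side" or "top"; returns the picture (400x640x3 uint8, red, green, blue); there is no depth.
- camera_info(name): a dict with "intrinsics" (3x3 intrinsics, pixels), "T" (4x4, takes a point from camera to world coordinates). Camera axes: x right, y up, looking along -z (the intrinsics and any distortion apply to the point x, -y, -z); pixel columns grow to the right and rows downward; lengths in m; the calibration is good to about 2 mm. A picture is of the moment at which its call begins. camera_info takes no time and is no camera call.
A pose or a line that the arm cannot do raises MotionError and nothing moves.
- job_done(): hands the job in, once; it reports no verdict.
Readings, each from a call of its own:
- get_time(): time.
- get_joint_pos(): joint angles.
- get_qvel(): joint speeds.
- get_effort(): joint torques, N m.
- get_tcp_pos(): TCP position.
- get_ee_rot(): TCP orientation.
- get_ft_force(): force on the tool from outside, world axes, zero at the start.
- get_ft_torque(): the same for the moment, N m.
- get_grip_width(): opening from 0.0 (shut) to 1.0 (fully open).
Only numpy, scipy, OpenCV 4.12 (cv2) and the standard library are available. Lean on these libraries where they do the work, as an engineer would, in place of code of your own. Each camera call takes 0.05 s, during which the arm holds its last target.

## Working session

There is one attempt and no reset: what is moved stays moved. The work goes in short steps, each a Python script; the robot and the scene stay as the last script left them, time stands still between calls to the robot, and variables do not carry over. Pictures are saved under pics/ and viewed, and the job is handed in when it is done.

```bash
ls; mkdir -p pics; python3 - <<'E'
from station import *
import cv2, numpy as np
for n in("side","top"):
    im=read_camera(n); cv2.imwrite(f"pics/{n}0.png",im[:,:,::-1])
    c=camera_info(n); print(n,{k:np.round(np.array(v),4).tolist() if not isinstance(v,str) else v for k,v in c.items()})
print(get_time(),get_joint_pos(),get_tcp_pos(),get_ee_rot(),get_grip_width())
E
```

```text
pics
side {'intrinsics': [[468.6278, 0.0, 322.6205], [0.0, 468.6278, 201.7432], [0.0, 0.0, 1.0]], 'T': [[-0.075, 0.7458, -0.662, -0.5814], [-0.997, -0.0451, 0.0621, 0.1685], [0.0164, 0.6647, 0.747, 1.3478], [0.0, 0.0, 0.0, 1.0]]}
top {'intrinsics': [[379.0919, 0.0, 317.1839], [0.0, 379.0919, 207.5958], [0.0, 0.0, 1.0]], 'T': [[-0.011, 0.9995, -0.0309, 0.4572], [-0.9999, -0.0112, -0.0053, 0.0711], [-0.0056, 0.0308, 0.9995, 1.2559], [0.0, 0.0, 0.0, 1.0]]}
0.1 [ 1.20703071e+00  4.23766142e-01  1.63062160e+00  5.37510851e-06
  1.08859355e+00 -1.89920338e-02] [0.21102815 0.58775459 0.2219752 ] [ 3.86636010e-04  8.17919709e-01  5.75331963e-01 -5.76713858e-04] 0.9983194345533536
```

View pics/side0.png

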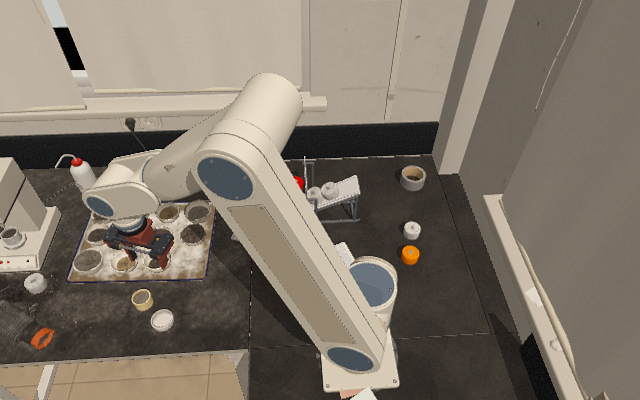

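View pics/top0.png

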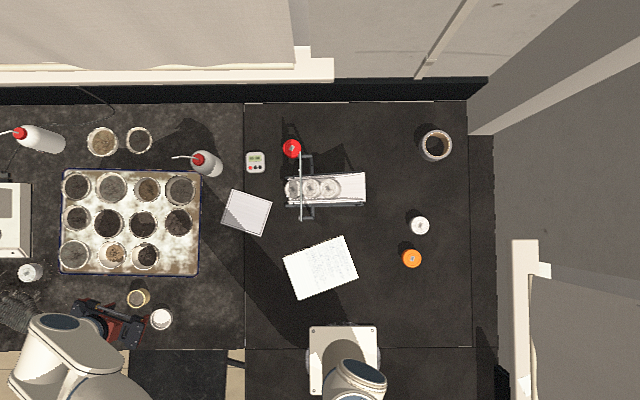

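```bash
python3 - <<'E'
from station import *
import cv2, numpy as np
movej([1.95,0.2,1.63,0,1.3,0])
print(get_time(),get_tcp_pos())
for n in("side","top"):
    im=read_camera(n); cv2.imwrite(f"pics/{n}1.png",im[:,:,::-1])
    b=im[:,:,::-1]
    r={'side':(200,130,230,150),'top':(210,120,240,150)}[n]
    x,y,w,h=r
    cv2.imwrite(f"pics/{n}1c.png",cv2.resize(b[y:y+h,x:x+w],None,fx=3.3,fy=3.3,interpolation=cv2.INTER_CUBIC))
E
```

```text
1.775 [-0.21915203  0.52006459  0.35502127]
```

View pics/side1.png

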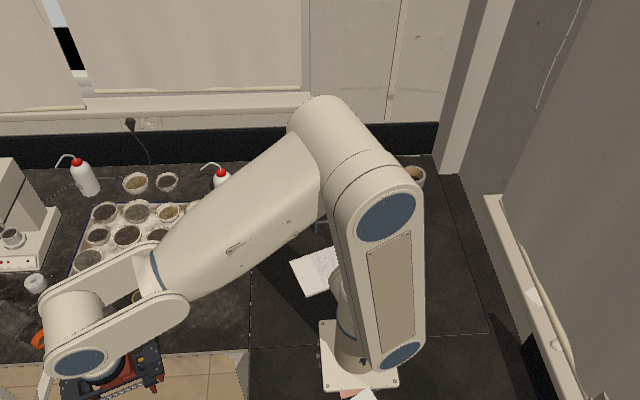

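View pics/side1c.png

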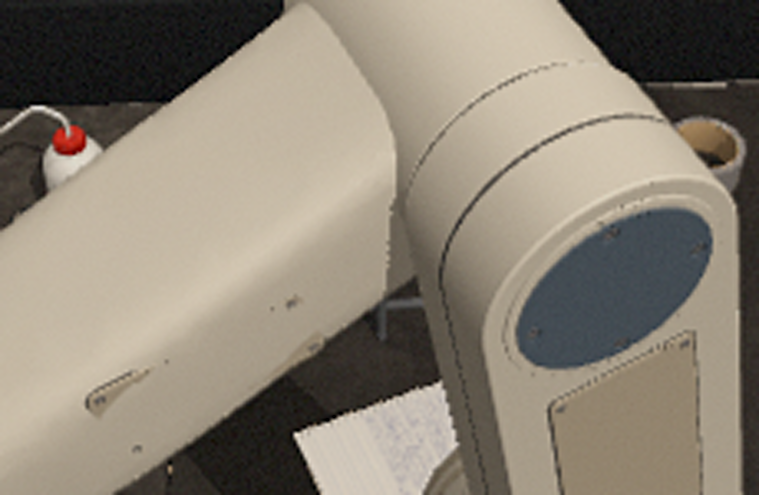

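View pics/top1c.png

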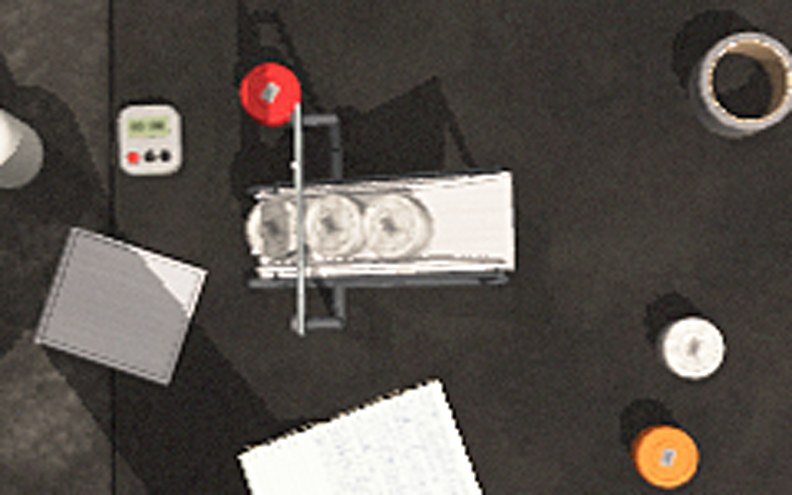

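```bash
python3 - <<'E'
from station import *
import cv2, numpy as np
movej([1.9,1.1,0.45,0,1.5,0])
print(get_time(),get_tcp_pos(),get_ft_force())
im=read_camera("side")
b=im[:,:,::-1]; cv2.imwrite("pics/side2.png",b)
x,y,w,h=200,130,230,150
cv2.imwrite("pics/side2c.png",cv2.resize(b[y:y+h,x:x+w],None,fx=3.4,fy=3.4,interpolation=cv2.INTER_CUBIC))
E
```

```text
3.6333 [-0.34005535  0.95828986  0.19379481] [ 0.33542816  0.21703253 -0.04084477]
```

View pics/side2.png

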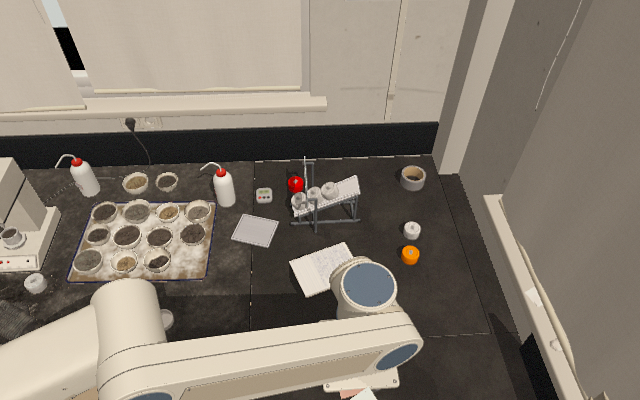

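View pics/side2c.png

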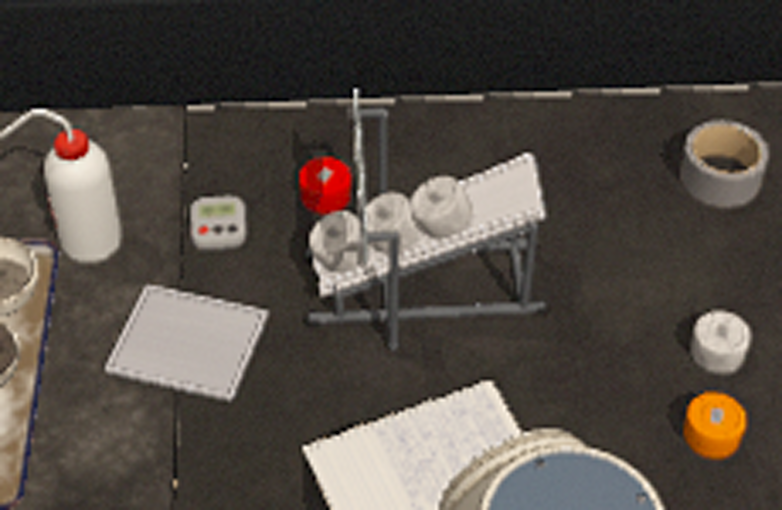

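```bash
python3 - <<'E'
import cv2
def c(f,o,x,y,w,h,s):
    b=cv2.imread(f); b=b[y:y+h,x:x+w]; b=cv2.resize(b,None,fx=s,fy=s,interpolation=cv2.INTER_CUBIC)
    b=cv2.convertScaleAbs(b,alpha=0.8)
    for i in range(0,w,10):
        cv2.putText(b,str(x+i),(i*s,8),0,0.3,(0,255,255)); cv2.line(b,(i*s,10),(i*s,14),(0,255,255))
    for i in range(0,h,10):
        cv2.putText(b,str(y+i),(0,i*s+4),0,0.3,(0,255,255)); cv2.line(b,(18,i*s),(22,i*s),(0,255,255))
    cv2.imwrite(o,b)
c("pics/top1.png","pics/topr.png",275,150,100,75,8)
c("pics/side2.png","pics/sider.png",280,150,90,72,8)
c("pics/top1.png","pics/topt.png",210,180,80,60,8)
c("pics/side2.png","pics/sidet.png",220,200,80,60,8)
E
```

```text
(no output)
```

View pics/topr.png

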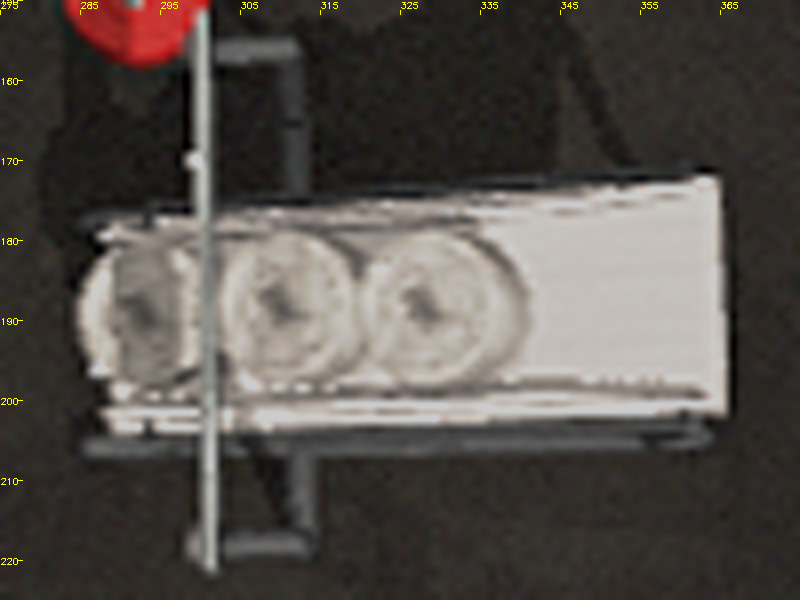

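View pics/sider.png

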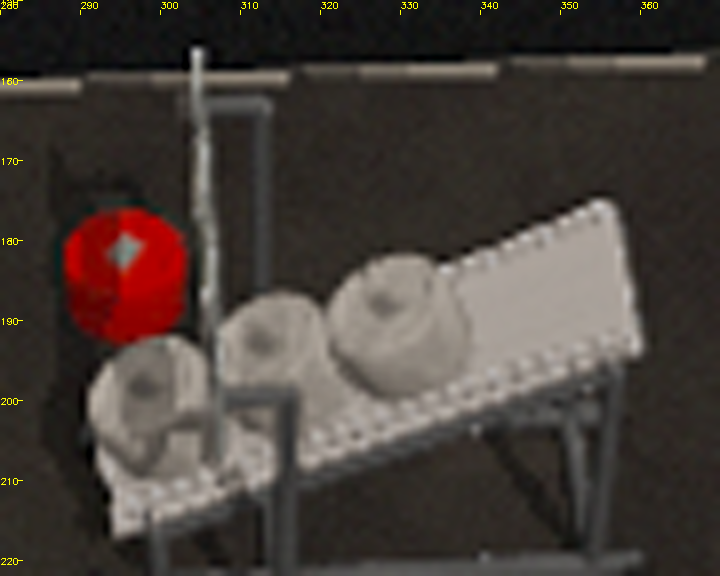

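View pics/topt.png

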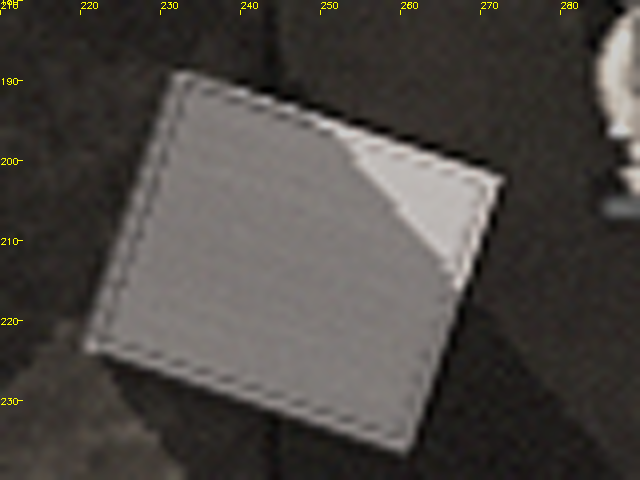

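View pics/sidet.png

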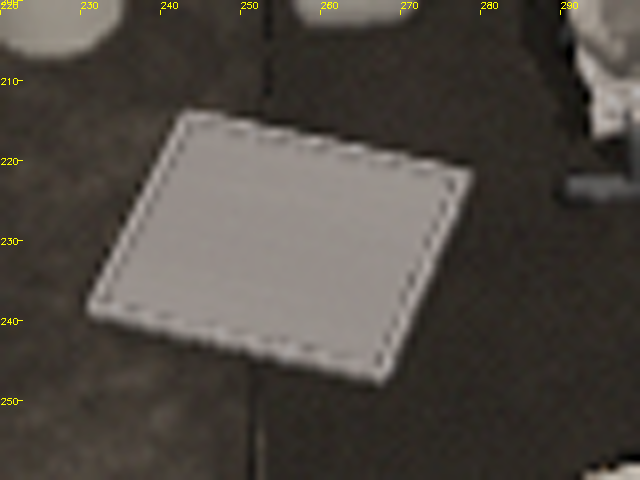

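```bash
cat > h.py <<'E'
import numpy as np
from scipy.optimize import least_squares
from station import camera_info
C={n:(np.array(camera_info(n)["intrinsics"]),np.array(camera_info(n)["T"])) for n in("top","side")}
def proj(n,p):
    K,T=C[n]; q=T[:3,:3].T@(np.atleast_2d(p)-T[:3,3]).T
    q=np.array([q[0],-q[1],-q[2]]); u=K@q; return (u[:2]/u[2]).T
def tri(a,b):
    f=lambda p:np.r_[proj("top",p)[0]-a,proj("side",p)[0]-b]
    r=least_squares(f,[.5,0,.05]); return r.x,np.sqrt(np.mean(r.fun**2))
def cr(u,x0,y0,s): return np.array([x0+(u[0]+.5)/s-.5,y0+(u[1]+.5)/s-.5])
E
python3 - <<'E'
from h import *
np.set_printoptions(precision=4,suppress=True)
R=lambda t,s:tri(cr(t,275,150,8),cr(s,280,150,8))
T=lambda t,s:tri(cr(t,210,180,8),cr(s,220,200,8))
for n,t,s in[("front",(138,303),(148,387)),("mid",(281,302),(262,340)),("rear",(422,302),(384,302)),("rearfarcorner",(718,178),(608,202)),("rearnear",(725,413),(640,352)),("frontnear",(106,430),(118,535))]:
    print(n,*R(t,s))
P=[]
for t,s in[((177,72),(188,110)),((503,178),(472,172)),((408,452),(382,382)),((88,348),(90,312))]:
    p,e=T(t,s);P.append(p);print(p,e)
P=np.array(P);print(P.mean(0),[np.linalg.norm(P[i]-P[i-1]) for i in range(4)],[np.degrees(np.arctan2(*(P[i]-P[i-1])[1::-1])) for i in range(4)])
print("new",*tri(cr((693,345),210,120,3.3),cr((722,322),200,130,3.4)))
print("red",*tri(cr((270,94),210,120,3.3),cr((325,175),200,130,3.4)))
E
```

```text
front [0.556  0.1533 0.0915] 0.3703183902346414
mid [0.5534 0.0993 0.1217] 0.09743344478082314
rear [0.5507 0.0464 0.1459] 0.06075348106091733
rearfarcorner [ 0.5935 -0.0597  0.1594] 0.3319574826771526
rearnear [ 0.5084 -0.0626  0.1521] 0.12289402064201696
frontnear [0.5092 0.1698 0.0444] 0.37630310841393105
[0.5612 0.3576 0.0141] 0.09908187658330227
[0.5163 0.2252 0.0131] 0.1776550962282944
[0.4043 0.2661 0.0072] 0.23663938890861969
[0.4484 0.3961 0.0107] 0.06324195686677192
[0.4825 0.3113 0.0113] [np.float64(0.11929381259637713), np.float64(0.13979815806110077), np.float64(0.1194570148781641), np.float64(0.13731374425209203)] [np.float64(-18.858799066283744), np.float64(-108.74141442748603), np.float64(159.92753370813855), np.float64(71.24593903982691)]
new [ 0.4381 -0.247   0.0543] 0.2512528440286059
red [0.6868 0.158  0.0443] 0.011822137347478417
```

```bash
python3 - <<'E'
import cv2
def c(f,o,x,y,w,h,s):
    b=cv2.imread(f); b=b[y:y+h,x:x+w]; b=cv2.resize(b,None,fx=s,fy=s,interpolation=cv2.INTER_CUBIC)
    return cv2.convertScaleAbs(b,alpha=0.8)
import numpy as np
cv2.imwrite("pics/new.png",np.hstack([c("pics/top1.png","",400,205,36,40,10),c("pics/side2.png","",395,210,36,40,10)]))
E
python3 - <<'E'
from h import *
np.set_printoptions(precision=4,suppress=True)
th=np.radians(25)
def lane2w(p,L):
    x,y,z=p; return rack(np.array([x*np.cos(th)-z*np.sin(th),y,x*np.sin(th)+z*np.cos(th)]),L)
def rack(v,L):
    c,s=np.cos(L[3]),np.sin(L[3]); return np.array([L[0]+c*v[0]-s*v[1],L[1]+s*v[0]+c*v[1],L[2]+v[2]])
cT=lambda u:cr(u,275,150,8); cS=lambda u:cr(u,280,150,8)
def model(P):
    L=P[:4];w,hz=P[4],P[5]
    o=[]
    for k,(t,s) in enumerate([((138,303),(148,387)),((281,302),(262,340)),((422,302),(384,302))]):
        p=lane2w((.030+.059*k,0,.036),L); o+=[(p,"top",cT(t)),(p,"side",cS(s))]
    p=lane2w((.25,w,hz),L);o+=[(p,"top",cT((718,178))),(p,"side",cS((608,202)))]
    p=lane2w((.25,-w,hz),L);o+=[(p,"top",cT((725,413))),(p,"side",cS((640,352)))]
    fc=np.array([.03*np.cos(th)-.018*np.sin(th),0,.03*np.sin(th)+.018*np.cos(th)])
    for sg in(1,-1):
        p=rack(fc+[.02,.098*sg,.132],L)
        o+=[(p,"top",cr((297,100) if sg>0 else (301,334),210,120,3.3))]
        if sg>0:o+=[(p,"side",cS((197,50)))]
    return o
f=lambda P:np.concatenate([proj(n,p)[0]-q for p,n,q in model(P)])
r=least_squares(f,[.55,.18,.06,-1.57,.043,.005],loss='soft_l1')
print(r.x,np.degrees(r.x[3]));print(f(r.x).reshape(-1,2))
for k in range(3):print(lane2w((.03+.059*k,0,.018),r.x[:4]))
print("load",lane2w((.2,0,0),r.x[:4]))
E
```

```text
[ 0.5528  0.1644  0.0491 -1.5771  0.0437  0.0013] -90.36140504586541
[[ 0.6955  1.0234]
 [-0.3101  0.071 ]
 [ 0.0224  0.3827]
 [ 0.2694  0.6617]
 [ 0.3781 -0.4177]
 [ 0.1269  0.0284]
 [ 0.203  -0.421 ]
 [ 1.0123  0.3287]
 [-0.4153  0.1841]
 [-0.0504 -0.5868]
 [-0.2365 -0.1912]
 [-0.3529 -0.3045]
 [-1.2189 -0.4033]]
[0.5527 0.1448 0.0781]
[0.5523 0.0913 0.103 ]
[0.552  0.0379 0.128 ]
load [ 0.5517 -0.0169  0.1336]
```

View pics/new.png

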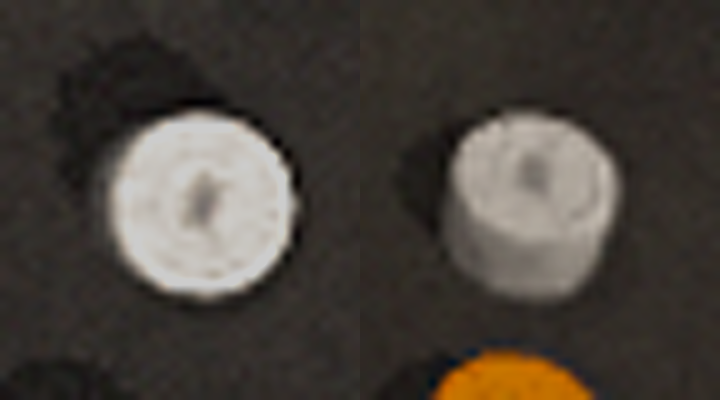

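```bash
cat >> h.py <<'E'
from scipy.spatial.transform import Rotation as Ro
th=np.radians(25)
L=np.array([.5533,.1642,.0488,-1.5795])
RL=Ro.from_euler('z',L[3])*Ro.from_euler('y',-th)   # lane axes
def lane(p): return L[:3]+RL.apply(np.array(p,float))
def q(R):
    a=R.as_quat(); return np.array([a[3],a[0],a[1],a[2]])
def leaned(phi,flip=1):
    # tool leaned phi toward low end (rack -x); tool x along +-lane y
    z=Ro.from_euler('z',L[3]).apply([np.sin(phi),0,-np.cos(phi)])
    x=RL.apply([0,flip,0]); return Ro.from_matrix(np.array([x,np.cross(z,x),z]).T)
E
python3 - <<'E'
from h import *
from station import *
np.set_printoptions(precision=4,suppress=True)
print("new",*tri(cr((203,205),400,205,10),cr((174,175),395,210,10)))
print(lane([.03,0,.018]))
for fl in(1,-1):
  R=leaned(np.radians(30),fl); z=R.apply([0,0,1])
  g=lane([.03,0,.018])+.004*z
  for d in(0,.16):print(fl,d,g-d*z,inverse_kinematics(g-d*z,q(R)))
E
```

```text
new [ 0.4353 -0.2495  0.0427] 0.01528981863087659
[0.5531 0.1446 0.0778]
1 0 [0.5531 0.1426 0.0743] [ 0.4735  0.6815  1.7088 -0.5274  1.0763  0.8133]
1 0.16 [0.5538 0.2226 0.2129] [ 0.5794  0.5461  1.5561 -0.4385  1.3697  0.7495]
-1 0 [0.5531 0.1426 0.0743] [ 0.4735  0.6815  1.7088 -0.5274  1.0763 -2.3283]
-1 0.16 [0.5538 0.2226 0.2129] [ 0.5794  0.5461  1.5561 -0.4385  1.3697 -2.3921]
```

```bash
python3 - <<'E'
from h import *
from station import *
import cv2
np.set_printoptions(precision=4,suppress=True)
movej([1.8,0.2,1.63,0,1.3,0])
R=leaned(np.radians(30)); z=R.apply([0,0,1])
g=lane([.03,0,.018])+.007*z
move_pose(g-.16*z,q(R)); print(get_time(),get_tcp_pos(),g-.16*z)
movel(g-.06*z,v=.12)
print(get_time())
for n in("side","top"):
    im=read_camera(n)[:,:,::-1]
    x,y,w,h=(260,110,130,110)
    cv2.imwrite(f"pics/{n}3.png",cv2.resize(im[y:y+h,x:x+w],None,fx=5,fy=5,interpolation=cv2.INTER_CUBIC))
E
```

```text
8.1917 [0.5536 0.2219 0.2106] [0.5538 0.2211 0.2103]
9.175
```

View pics/side3.png

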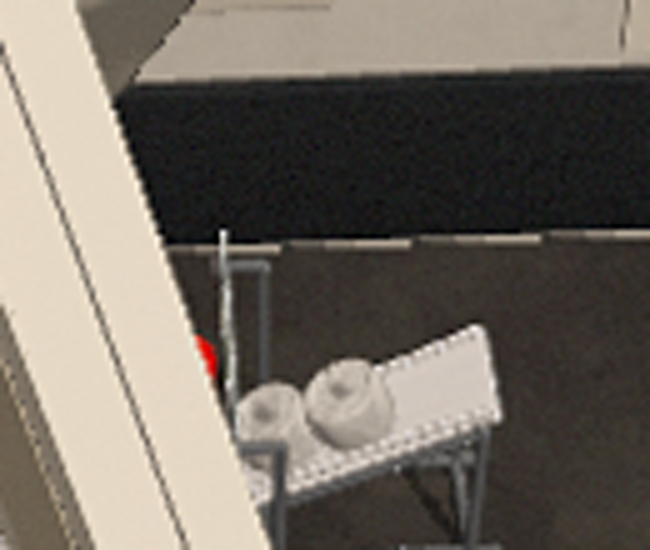

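View pics/top3.png

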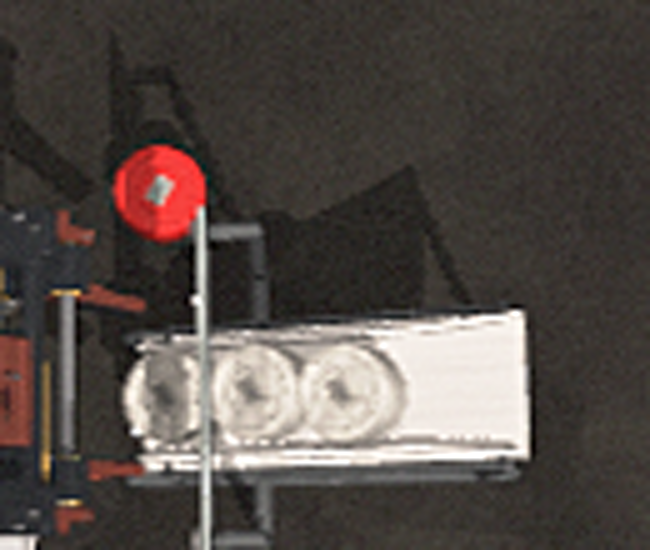

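```bash
python3 - <<'E'
from h import *
from station import *
np.set_printoptions(precision=4,suppress=True)
R=leaned(np.radians(30)); z=R.apply([0,0,1])
g=lane([.03,0,.018])+.007*z
f0=get_ft_force()
print(movel(g,v=.06,until_force=6),get_tcp_pos(),g,get_ft_force()-f0)
command_gripper(0.3)
print(get_grip_width()*88,get_ft_force()-f0,get_time(),get_tcp_pos())
E
```

```text
False [0.5534 0.1414 0.0721] [0.5531 0.1411 0.0717] [ 0.2458 -0.0241  0.8607]
59.17508609950982 [-0.3122  0.4022  0.325 ] 10.9917 [0.5531 0.1412 0.0718]
```

```bash
python3 - <<'E'
from h import *
from station import *
import cv2
np.set_printoptions(precision=4,suppress=True)
R=leaned(np.radians(30)); z=R.apply([0,0,1])
n=RL.apply([0,0,1])
p=np.array(get_tcp_pos())
movel(p+.03*n,v=.08); print(get_grip_width()*88,get_ft_force())
movel(p+.03*n-.10*z,v=.12); print(get_grip_width()*88,get_time(),get_tcp_pos())
im=read_camera("top")[:,:,::-1]
x,y,w,h=(230,130,160,110)
cv2.imwrite("pics/top4.png",cv2.resize(im[y:y+h,x:x+w],None,fx=5,fy=5,interpolation=cv2.INTER_CUBIC))
# tray pose options
Rup=Ro.from_rotvec(np.cross(n,[0,0,1])/np.linalg.norm(np.cross(n,[0,0,1]))*th)
for yaw in(0,-19,20,45):
  R2=Ro.from_euler('z',np.radians(yaw))*Rup*R
  print(yaw,inverse_kinematics(np.array([.4825,.3113,.03]),q(R2)),q(R2),R2.apply([0,0,1]))
E
```

```text
58.72396138487355 [-0.1969  2.1328  0.238 ]
58.7778374196261 12.5 [0.5531 0.2033 0.185 ]
0 [ 0.5911  0.6479  1.8022 -0.1065  0.7437  0.68  ] [ 0.0436  0.999  -0.0043 -0.0002] [-0.0008 -0.0872 -0.9962]
-19 [ 0.5807  0.6541  1.7876 -0.0757  0.7709  0.9772] [ 0.043   0.9846 -0.1692 -0.0074] [-0.0291 -0.0822 -0.9962]
20 [ 0.5977  0.6397  1.8216 -0.1302  0.7068  0.3575] [0.043  0.9846 0.1692 0.0074] [ 0.0291 -0.0822 -0.9962]
45 [ 0.5985  0.6285  1.8482 -0.1414  0.6542 -0.0663] [0.0404 0.9247 0.3783 0.0165] [ 0.0611 -0.0622 -0.9962]
```

View pics/top4.png

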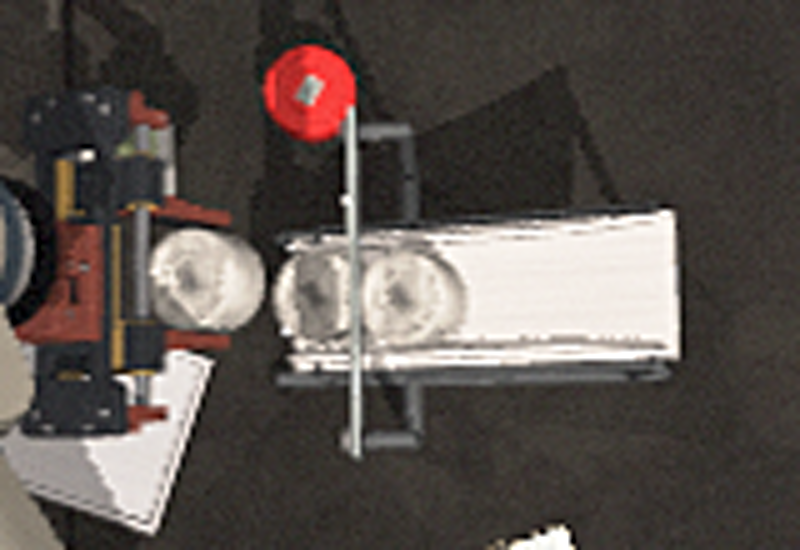

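```bash
python3 - <<'E'
from h import *
from station import *
import cv2
np.set_printoptions(precision=4,suppress=True)
R=leaned(np.radians(30)); n=RL.apply([0,0,1])
Rup=Ro.from_rotvec(np.cross(n,[0,0,1])/np.linalg.norm(np.cross(n,[0,0,1]))*th)
R2=Ro.from_euler('z',np.radians(-19))*Rup*R; z2=R2.apply([0,0,1])
P=np.array([.4825,.3113,.021]); t=P+.007*z2
move_pose(t+[0,0,.09],q(R2))
movel(t+[0,0,.02],v=.1)
wait(.1); f0=np.array(get_ft_force())
hit=movel(t+[0,0,-.006],v=.025,until_force=4)
print(hit,get_tcp_pos(),t,get_ft_force()-f0,get_grip_width()*88,get_time())
im=read_camera("top")[:,:,::-1]
x,y,w,h=(190,150,160,110)
cv2.imwrite("pics/top5.png",cv2.resize(im[y:y+h,x:x+w],None,fx=5,fy=5,interpolation=cv2.INTER_CUBIC))
E
```

```text
True [0.4824 0.3106 0.017 ] [0.4823 0.3107 0.014 ] [ 1.5853 -1.395   2.8423] 59.082784447337765 14.825
```

View pics/top5.png

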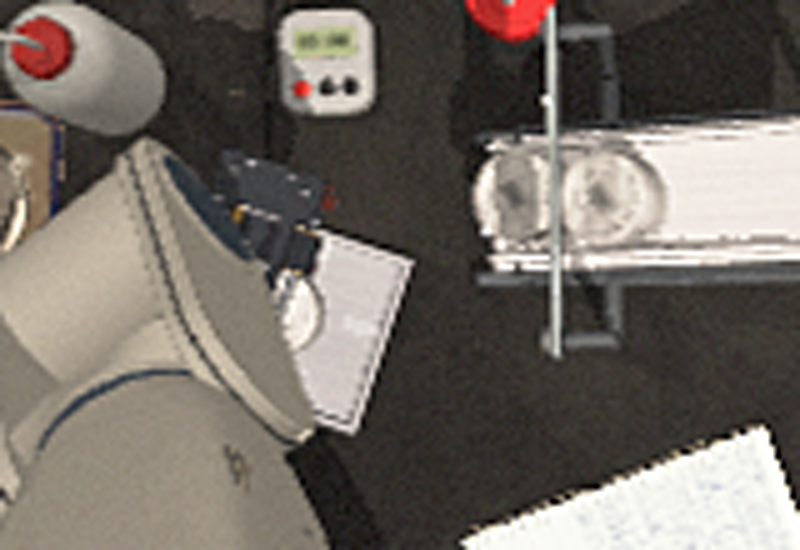

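```bash
python3 - <<'E'
from h import *
from station import *
import cv2
np.set_printoptions(precision=4,suppress=True)
command_gripper(1.0)
R2=Ro.from_quat(np.roll(get_ee_rot(),-1)); z2=R2.apply([0,0,1])
p=np.array(get_tcp_pos())
movel(p-.06*z2,v=.1)
movel(p-.06*z2+[0,0,.12],v=.25)
# head towards new tin: pregrasp, jaws along world x
N=np.array([.4365,-.248,.018])
for fl in(1,-1):
  for yaw in(0,40,-40):
    Rv=Ro.from_euler('z',np.radians(yaw))*leaned(0,fl)
    print(fl,yaw,inverse_kinematics(N+[0,0,.2],q(Rv)))
Rp=leaned(th)
print("place",inverse_kinematics(lane([.2,0,.018]),q(Rp)),inverse_kinematics(lane([.2,0,.1]),q(Rp)), inverse_kinematics(lane([.2,0,.018]),q(leaned(th,-1))))
print(get_time())
im=read_camera("top")[:,:,::-1]
x,y,w,h=(190,150,160,110)
cv2.imwrite("pics/top6.png",cv2.resize(im[y:y+h,x:x+w],None,fx=5,fy=5,interpolation=cv2.INTER_CUBIC))
im=read_camera("side")[:,:,::-1]
cv2.imwrite("pics/side6.png",im)
E
```

```text
1 0 [-0.5404  0.2489  1.9017 -0.      0.991  -0.5317]
1 40 [-0.5404  0.2489  1.9017 -0.      0.991  -1.2298]
1 -40 [-0.5404  0.2489  1.9017 -0.      0.991   0.1665]
-1 0 None
-1 40 [-0.5404  0.2489  1.9017 -0.      0.991   1.9118]
-1 -40 None
place [ 0.1951  0.4762  1.8293 -0.5159  0.9955  0.5235] [ 0.2542  0.384   1.765  -0.4623  1.1557  0.487 ] None
16.9
```

View pics/top6.png

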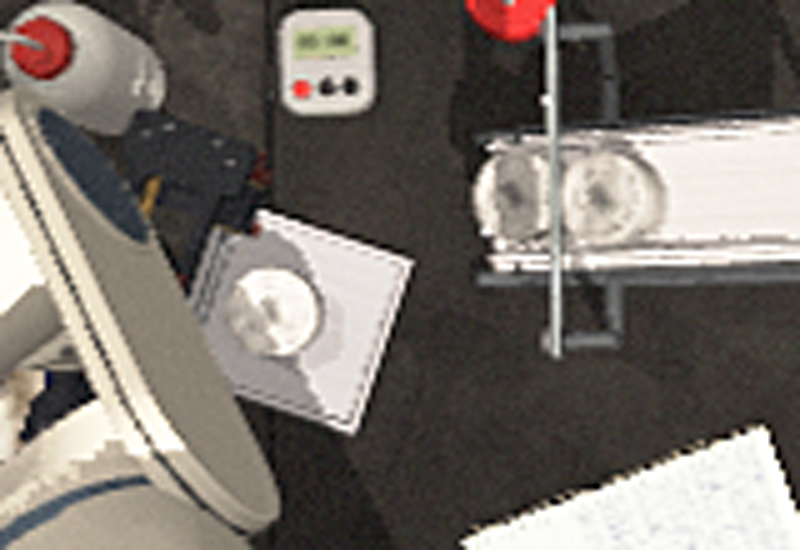

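```bash
python3 - <<'E'
from h import *
from station import *
import cv2
np.set_printoptions(precision=4,suppress=True)
p=np.array(get_tcp_pos())
movel([p[0]-.03,p[1],.37],v=.35)
N=np.array([.4355,-.2505,.012])
Rv=Ro.from_euler('z',np.radians(-50))*leaned(0,1)
move_pose(N+[0,0,.34],q(Rv))
movel(N+[0,0,.10],v=.25)
print(get_time(),get_tcp_pos())
im=read_camera("top")[:,:,::-1]
x,y,w,h=(340,170,120,110)
cv2.imwrite("pics/top7.png",cv2.resize(im[y:y+h,x:x+w],None,fx=5,fy=5,interpolation=cv2.INTER_CUBIC))
im=read_camera("side")[:,:,::-1]
cv2.imwrite("pics/side7.png",im)
E
```

```text
20.8 [ 0.4363 -0.2507  0.1128]
```

View pics/top7.png

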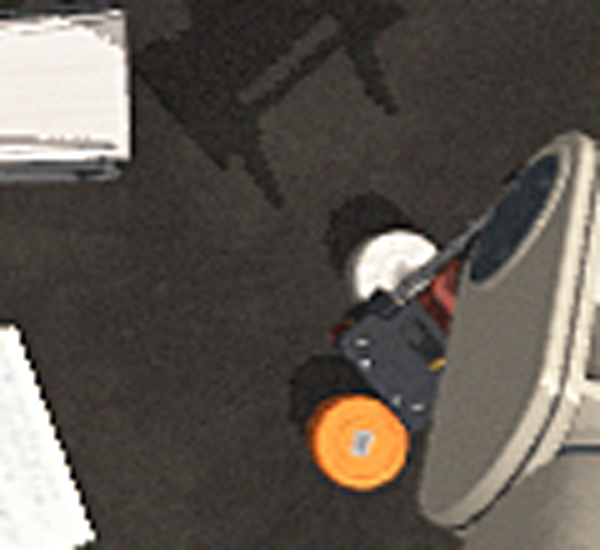

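View pics/side7.png

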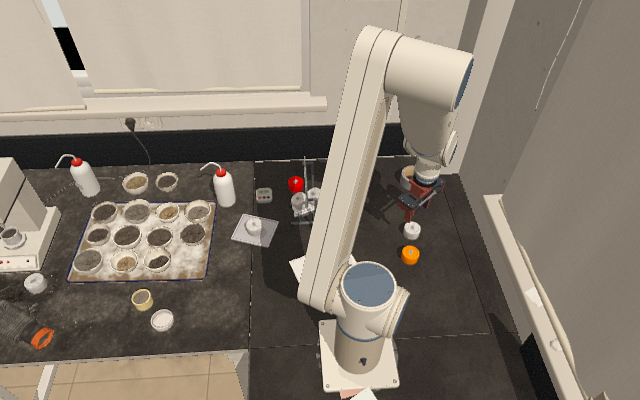

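```bash
python3 - <<'E'
from h import *
from station import *
np.set_printoptions(precision=4,suppress=True)
N=np.array([.4355,-.2505,.012])
f0=np.array(get_ft_force())
print(movel(N,v=.09,until_force=6),get_tcp_pos())
command_gripper(0.3)
print(get_grip_width()*88,get_ft_force()-f0,get_tcp_pos())
movel(N+[0,0,.25],v=.25)
print(get_grip_width()*88,get_time())
Rp=leaned(th)
t=lane([.197,0,.12])
print(inverse_kinematics(t,q(Rp)))
move_pose(t,q(Rp))
print(get_time(),get_tcp_pos(),t)
import cv2
for n,(x,y,w,h) in dict(top=(280,140,120,100),side=(280,100,120,120)).items():
    im=read_camera(n)[:,:,::-1]
    cv2.imwrite(f"pics/{n}8.png",cv2.resize(im[y:y+h,x:x+w],None,fx=5,fy=5,interpolation=cv2.INTER_CUBIC))
E
```

```text
False [ 0.4359 -0.2507  0.0125]
58.71901307136531 [-0.4836  0.4355  3.7954] [ 0.4356 -0.2506  0.0122]
58.75735489305784 23.875
[ 0.2729  0.3677  1.7448 -0.4515  1.1954  0.485 ]
25.0833 [0.5519 0.0355 0.2405] [0.5522 0.0364 0.2408]
```

View pics/top8.png

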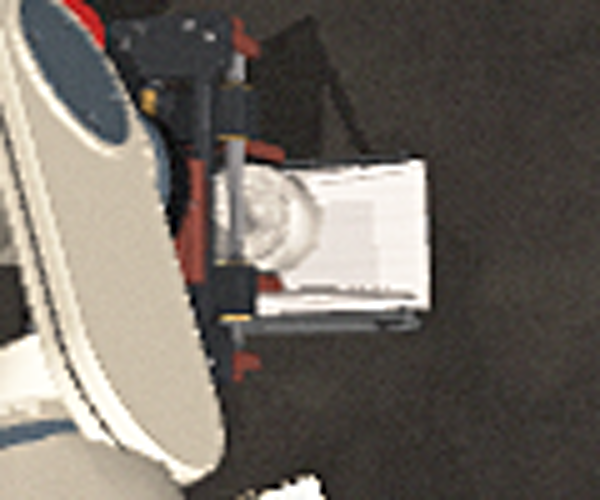

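View pics/side8.png

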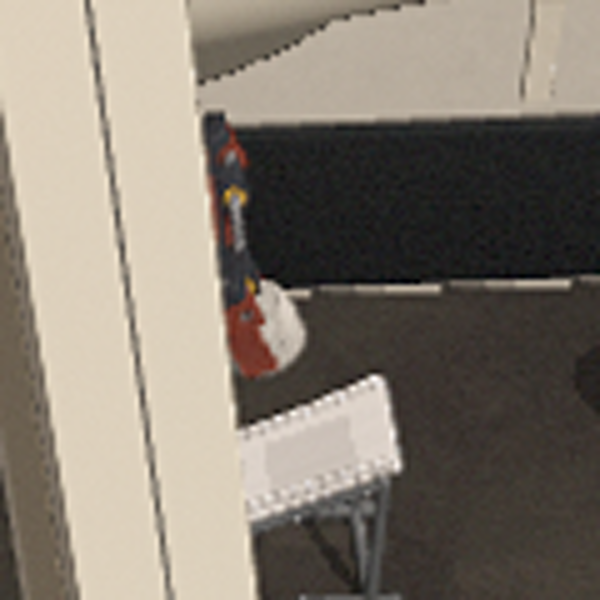

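```bash
python3 - <<'E'
from h import *
np.set_printoptions(precision=2,suppress=True)
n=RL.apply([0,0,1])
c=lambda p:(proj("top",p)[0]-[280,140])*5
print("lid held",c(lane([.197,0,.12])+.024*n), "floor mid .15 .2 .25",c(lane([.15,0,0])),c(lane([.2,0,0])),c(lane([.25,0,0])))
for s in(1,-1):
  for x in (.1,.25): print(s,x,"w43.7",c(lane([x,s*.0437,0])),"rail33.5",c(lane([x,s*.0335,.007])))
K,T=C["top"]
E
python3 - <<'E'
import cv2
b=cv2.imread("pics/top1.png")[160:215,280:370]
cv2.imwrite("pics/lz.png",cv2.convertScaleAbs(cv2.resize(b,None,fx=8,fy=8,interpolation=cv2.INTER_CUBIC),alpha=1.6,beta=-190))
E
```

```text
lid held [241.42 214.82] floor mid .15 .2 .25 [265.74 238.56] [343.44 235.39] [424.15 232.09]
1 0.1 w43.7 [190.72 170.89] rail33.5 [185.9  186.25]
1 0.25 w43.7 [423.69 157.26] rail33.5 [420.   173.44]
-1 0.1 w43.7 [191.06 312.52] rail33.5 [186.15 295.42]
-1 0.25 w43.7 [424.61 307.1 ] rail33.5 [420.7  288.97]
```

View pics/lz.png

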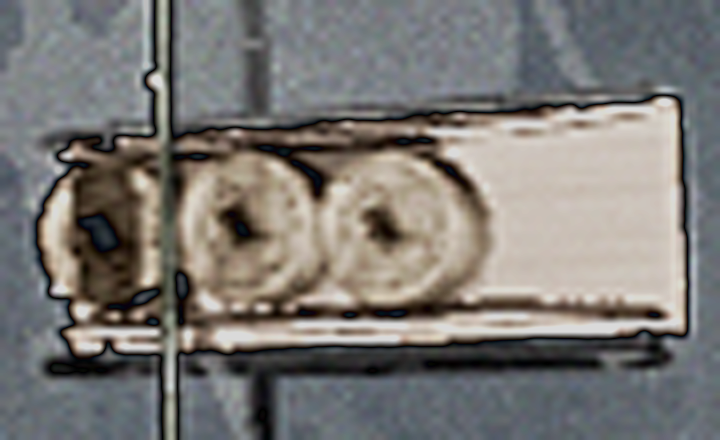

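```bash
python3 - <<'E'
from h import *
from station import *
np.set_printoptions(precision=4,suppress=True)
movel(lane([.195,-.003,.03]),v=.15)
wait(.15); f0=np.array(get_ft_force())
hit=movel(lane([.195,-.003,.003]),v=.02,until_force=4)
p=np.array(get_tcp_pos())
print(hit,p,"lane coords",RL.inv().apply(p-L[:3]),get_ft_force()-f0,get_time())
import cv2
for n,(x,y,w,h) in dict(top=(280,140,120,100),side=(280,100,120,120)).items():
    im=read_camera(n)[:,:,::-1]
    cv2.imwrite(f"pics/{n}9.png",cv2.resize(im[y:y+h,x:x+w],None,fx=5,fy=5,interpolation=cv2.INTER_CUBIC))
E
```

```text
True [ 0.5487 -0.0087  0.1393] lane coords [ 0.195  -0.0031  0.0089] [1.1053 0.0016 2.7713] 27.0583
```

View pics/top9.png

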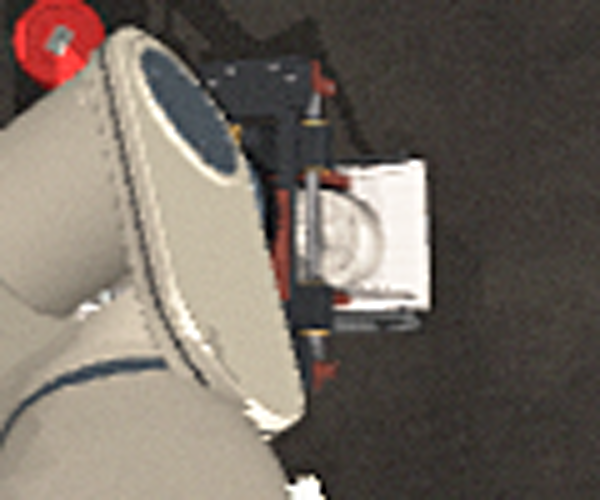

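View pics/side9.png

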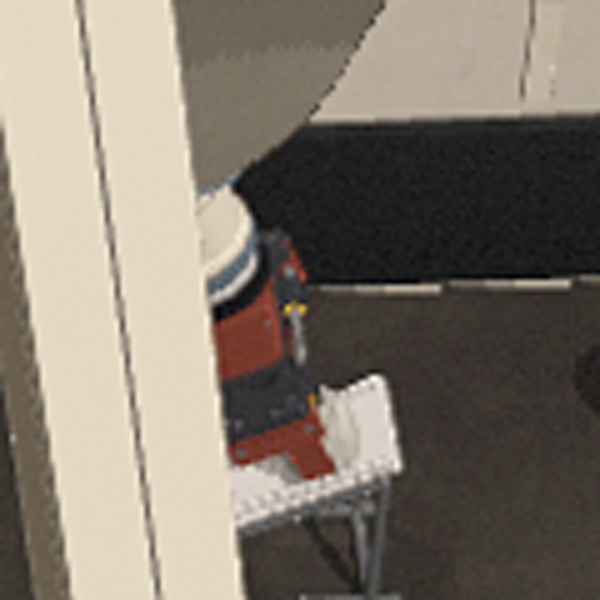

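```bash
python3 - <<'E'
from h import *
from station import *
np.set_printoptions(precision=4,suppress=True)
command_gripper(1.0); wait(.3)
p=np.array(get_tcp_pos()); n=RL.apply([0,0,1])
movel(p+.08*n,v=.1)
movel(p+.08*n+[-.05,-.05,.17],v=.25)
j=get_joint_pos(); print(j,get_time())
import cv2
for n,(x,y,w,h) in dict(top=(280,140,120,100),side=(280,100,120,120)).items():
    im=read_camera(n)[:,:,::-1]
    cv2.imwrite(f"pics/{n}10.png",cv2.resize(im[y:y+h,x:x+w],None,fx=5,fy=5,interpolation=cv2.INTER_CUBIC))
E
```

```text
[ 0.1858  0.1206  1.7354 -0.4341  1.3966  0.2945] 29.9333
```

View pics/top10.png

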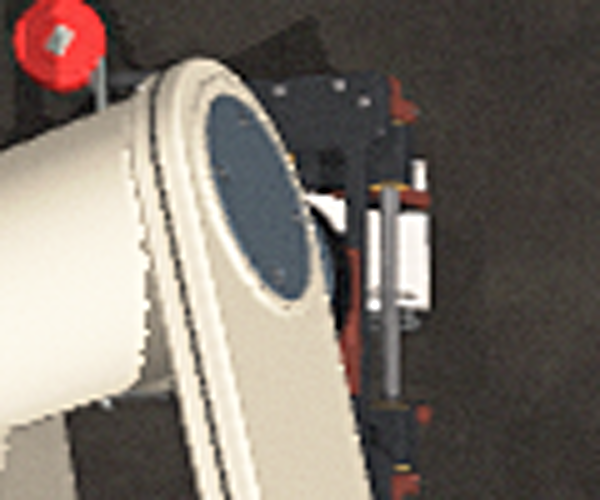

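View pics/side10.png

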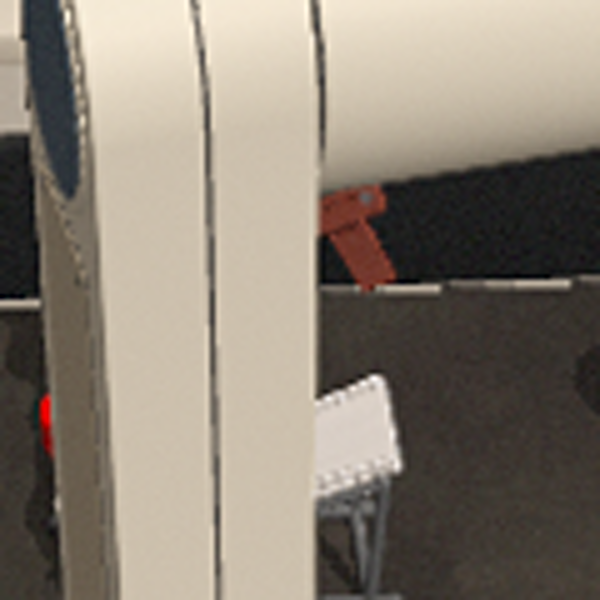

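The new tin has slid away from the loading end. I'm swinging the arm clear to the right, at this height, for a last check of the whole scene.

```bash
python3 - <<'E'
from h import *
from station import *
import cv2
j=np.array(get_joint_pos())
movej([-0.55,0.1,1.75,0,1.3,-0.3])
print(get_time(),get_tcp_pos(),get_ft_force())
im=read_camera("top")[:,:,::-1]; cv2.imwrite("pics/top11f.png",im)
cv2.imwrite("pics/top11.png",cv2.resize(im[120:240,200:380],None,fx=4.4,fy=4.4,interpolation=cv2.INTER_CUBIC))
im=read_camera("side")[:,:,::-1]; cv2.imwrite("pics/side11f.png",im)
cv2.imwrite("pics/side11.png",cv2.resize(im[140:260,220:400],None,fx=4.4,fy=4.4,interpolation=cv2.INTER_CUBIC))
E
```

```text
31.0 [ 0.43123125 -0.24976084  0.35436927] [-0.08676307  0.38724719 -0.72183521]
```

View pics/top11.png

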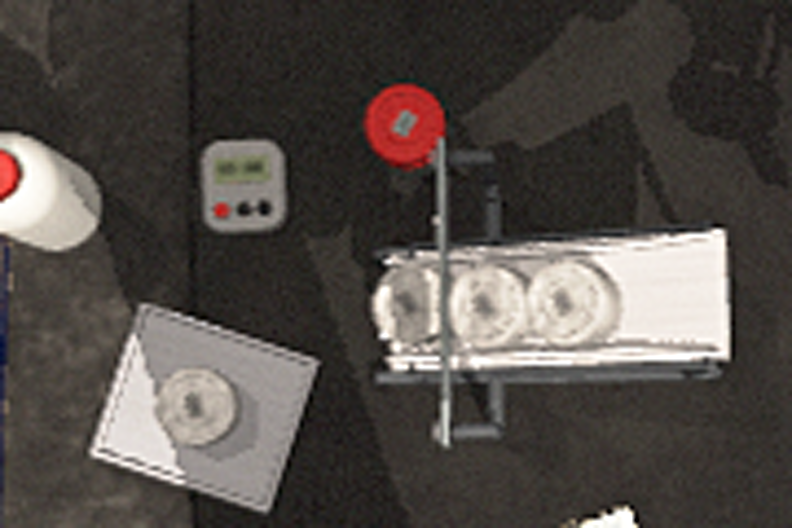

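View pics/side11.png

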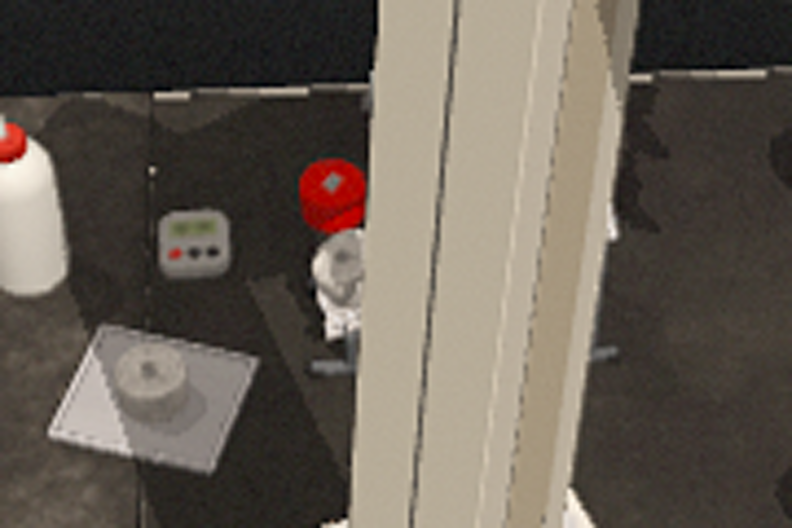

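```bash
python3 - <<'E'
from h import *
p,e=tri(cr((197,407),200,120,4.4),cr((151,366),220,140,4.4)); print(p,e)
d=p[:2]-[.4825,.3113]; a=np.radians(-19); print("tray x,y",d@[np.cos(a),np.sin(a)],d@[-np.sin(a),np.cos(a)])
for t in((407,304),(485,303),(563,302)): print(cr(t,200,120,4.4))
from station import *
job_done(); print(get_time())
E
```

```text
[0.4827582  0.31047379 0.05055005] 0.2561965826267559
tray x,y 0.0005131226136572839 -0.0006971370177438006
[292.11363636 188.70454545]
[309.84090909 188.47727273]
[327.56818182 188.25      ]
the job is handed in; nothing more can be done
the job is handed in; nothing more can be done
```

The job is done and handed in at about 31 s of the 67 s allowed. The oldest tin stands in the steel tray, and the new tin is loaded at the rear of the lane behind the other two.

**Oldest tin:** I gripped it with the tool leaned 30° under the label board, lifted it square off the lane and released it on the tray floor. My last check put its centre within about 1 mm of the tray's middle. In the pictures it stands upright.

**New tin:** I picked it off the bench, leaned it 25° and set it on the lane at about x = 195 mm until it touched, then released it. It slid down by itself. In the final top view the three tins in the lane sit within half a pixel of where the original three were at the start.

**Surroundings:** The stopwatch, bottle and red decoy look unmoved in the last pictures. The tape roll and orange decoy were outside those views, so I did not recheck them, though no guarded descent met unexpected contact and the wrist force was near zero at the end.

**Checks that disagreed or fell short:**
- Heights from the cameras came out high: lids on the bench or in the tray by 7 to 12 mm, the tray by 3 mm, and the lane by about 3 mm. I set both tins down by force contact rather than by measured height.
- The last side view was blocked by the arm for the two upper tins in the lane, so their lying flat is confirmed only from the top view.

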